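# Close a knob mould over its core pin and hold it shut

## Task

Get the two-part plaster mould for drawer knobs ready for strapping: stand the brass core pin upright in the bore in the lower half, fully home, and let go of it; then lower the upper half over the pin, blue marks at the same end, onto the two brass natches until the faces meet. Finish while still holding the upper half and pressing it down with about 15 N, so that a strap can be put round the closed mould. Do not drop the plaster or lean on it hard enough to crack it, leave the lower half flat on its board, and leave everything else on the bench where it is.

Things in the scene. Friction and masses are not known exactly. Their poses are not given: they have to be found in the camera images.
- lower_half: Lower mould half: loose off-white plaster block 110 (x) x 60 (y) x 50 (z) mm, about 0.36 kg, flat on the casting board, parting face up. Origin: centre of its underside, z up. A cavity 38 mm across, 16 mm deep is in the middle of the parting face, the pin's bore in its floor; two brass natches stand beside it. Blue mark down the +x end face, at y +16 mm.
- bore_mouth (a point): Centre of the bore's mouth in the floor of the lower half's cavity, 34 mm above the block's underside and 16 mm below the parting face. The bore is 11 mm across and 28 mm deep, its floor 6 mm above the underside.
- upper_half: Upper mould half: loose off-white plaster block 110 (x) x 60 (y) x 40 (z) mm, about 0.3 kg, on the drying rack, parting face down as in use. Origin: centre of its underside, z up. Closed, its axes agree with the lower half's and its origin is 50 mm above that one's. Pour gate 26 mm across through the middle, 38 mm in the lowest 20 mm. Blue mark on top and end face at the +x end, y +16 mm.
- core_pin: Brass core pin, 96 mm long, 80 g, upright in one of the pin block's holes, tip 10 mm above the bench: shank 10 mm across, lowest 6 mm tapering to 5 mm; head 14 mm across over the top 22 mm. Origin: centre of its lower tip, z towards the head. Fully home its tip is 6 mm above the lower half's underside, and 12 mm of head stand out of the closed mould.
- natch_a (a point): Top of one brass natch (dowel 9 mm across, 10 mm tall, upper 5 mm tapering to 4 mm), at x -42, y +10 mm of the lower half. The upper half's underside has a socket 11 mm across, 20 mm deep at the same x, y of its own frame.
- natch_b (a point): Top of the other natch, of the same size, at x +42, y 0 mm of the lower half, next to the blue-marked end; its socket is at the same x, y of the upper half. Being off-centre, the natches let the halves close only one way round.
- pin_block: Dark wooden block 55 (x) x 130 (y) x 45 (z) mm, fixed to the bench, with three holes 12 mm across and 35 mm deep in a row at y -40, 0 and +40 mm. Origin at the centre of its underside.
- casting_board: Fixed wooden board 160 (x) x 120 (y) x 18 (z) mm under the lower half. Origin at the centre of its underside, on the bench.
- drying_rack: Fixed rack of six wooden slats along y, 160 (x) x 120 (y) x 30 (z) mm, under the upper half. Origin at the centre of its underside, on the bench.
- wood_modeller: Bystander: wooden modelling stick 112 mm long, 9 mm thick, standing loose in another hole of the pin block. Origin at its lower end.
- loop_tool: Bystander: wooden-handled loop tool 111 mm long, handle 9 mm thick with a steel wire loop on top, standing loose in the remaining hole of the pin block. Origin at its lower end.
- fired_knob: Bystander: terracotta drawer knob, 36 mm across, 32 mm tall, standing on the bench. Origin under its centre.
- cup_a: Bystander: grey clay cup with a flange, 86 mm across, 58 mm tall. Origin under its centre.
- cup_b: Bystander: grey clay cup with a flange, 82 mm across, 55 mm tall. Origin under its centre.
- small_flask: Bystander: squat terracotta flask, 68 mm across, 66 mm tall. Origin under its centre.
- slip_brush: Bystander: flat brush with a wooden handle, 170 mm long, lying on the bench at the left. Its x axis runs along it, towards the bristles.
- wood_rib: Bystander: flat wooden throwing rib, 95 x 50 x 6 mm, lying on the bench at the right. Origin at the centre of its underside.
Things that resemble listed ones, but are neither listed nor needed, are in the scene too. What is shaped like the lower_half but pink or red is not meant.

How it is judged:
On the way, in this order (a step that is already met when the one before it is completed fails the run):
1. the core pin stands upright in the bore of the lower half, fully home and let go (horizontal distance between core_pin and bore_mouth below 0.003 m and z of core_pin in the frame of lower_half below 0.01 m and angle between core_pin's own z axis and vertical below 0.09 rad and contact force between the fingers and core_pin below 0.1 N), for 0.2 s.
2. the upper half is down on the natches over the standing pin, face to face with the lower half (x of upper_half in the frame of lower_half between -0.003 and 0.003 m and y of upper_half in the frame of lower_half between -0.003 and 0.003 m and z of upper_half in the frame of lower_half between 0.046 and 0.0525 m and angle between the x axis of upper_half and the x axis of lower_half, either way round below 0.06 rad and angle between the z axis of upper_half and the z axis of lower_half, either way round below 0.04 rad and horizontal distance between core_pin and bore_mouth below 0.003 m and z of core_pin in the frame of lower_half below 0.01 m and angle between core_pin's own z axis and vertical below 0.09 rad), for 0.1 s.
At the end, for the whole second after the job is handed in: Pin upright in the bore (3 mm, tip under 4 mm off the floor, tilt under 0.09 rad); upper half closed on the lower (3 mm in x and y, gap under 2.5 mm, turn under 0.06 rad), at rest, fingers on it, halves pressed together with 8 to 45 N, weight included; lower half flat on its board (all of step 2 and contact force between upper_half and lower_half between 8 and 45 N and contact force between the fingers and upper_half above 4 N and linear speed of upper_half below 0.01 m/s and angle between lower_half's own z axis and vertical below 0.04 rad and z of lower_half in the frame of casting_board between 0.013 and 0.023 m); the arm keeps its last pose, push and grip.
It fails at once if the halves struck or pressed together with more than 70 N (contact force between upper_half and lower_half above 70 N).
It fails at once if the lower half tipped up (angle between lower_half's own z axis and vertical above 0.25 rad).
It fails at once if a bystander moved by more than 30 mm (distance of any of wood_modeller, loop_tool, fired_knob, cup_a, cup_b, small_flask, slip_brush, wood_rib from where it was at the start of the episode above 0.03 m).
It fails at once if a standing bystander knocked over (angle between any of wood_modeller, loop_tool, fired_knob, cup_a, cup_b, small_flask's own z axis and vertical above 0.5 rad).
It also fails if it takes over 72 s, if anything falls off the work surface, if the arm or the gripper's body presses on something with over 40 N, if the wrist force passes 120 N, or if a joint passes its speed limit or range.

## Robot

A 7-joint arm with a two-finger parallel gripper is mounted at the origin on the work surface. World frame = base frame: x ahead of the robot, y to its left, z up, the work surface at z = 0. Lengths are in m, angles in rad, forces in N, time in s.
With the tool pointing down it reaches from about 0.35 to 0.9 m from the base axis. Payload 7.2 kg.
Tool frame: the origin (TCP) lies at the very end of the fingers, on their centre line; the grasp point (between the pads) lies 19 mm behind it (r.hold_point_z is the distance from the TCP to the grasp point, in m); z points along the fingers, y is the line along which they close (so a half turn about z gives the same grasp; the last joint's range is limited). The gripper opens to 88 mm and grips with 3 to 60 N. Pads are 20 mm wide; open, the fingers measure 115 mm over their backs; the gripper's body (75 mm by 178 mm) begins 61 mm behind the grasp point.
Start: joints at [1.168, 0.411, -0.013, 1.596, 0.006, 1.134, -0.082], TCP at [0.205, -0.59, 0.223] pointing down, gripper open.
Joint ranges: [-2.95, 2.95], [-0.29, 1.99], [-1.47, 1.44], [0.14, 2.54], [-1.03, 4.17], [0.13, 1.85], [-2.86, 2.86]. Speed limits (rad/s): [2.39, 2.39, 3.01, 3.01, 3.14, 3.14, 3.14].

## Interface

Orientations are given as a unit quaternion [w, x, y, z].
In Python, from workcell import r, imaging gives the robot as it stands. The module is installed in compiled form; this text tells all that it offers.
- The arm moves only by the tool step_arm, never from a script. Its argument "commands" is one flat list of numbers, 7 for each row, row after row: the turn, a rotation vector about the world's x, y, z in degrees, then the shift along the world's x, y, z in m, then the finger opening in m, from 0 to 0.0878. In form: [wx, wy, wz, dx, dy, dz, hand, wx, wy, wz, dx, dy, dz, hand, ...]. A call has 1 to 12 rows; each row is the pose to reach, as a shift and turn from the pose commanded when the call began; what a row does not reach only later rows make up. A row lasts 1/12 s, in which the tool goes at most 41.7 mm and 7.16 degrees, less where a joint would pass 70% of its speed; a pose out of reach is approached as far as the arm can. A call with a gripper value outside its range is refused whole. The fingers move at their own pace and stop on an object; "force" is the grip in N (left out, the last holds). Time passes only in rows, so rows that repeat a pose let the fingers close. It gives the time, the measured TCP pose, the force, the opening and the grip force at its end, in the units of the state.
- r.read_state(): the state, without advancing time (a new reading comes with each control period).
- imaging.snapshot(name): name is "side" or "top"; returns the picture (384x512x3 uint8, red, green, blue); there is no depth.
- imaging.calibration(name): a dict with "fx", "fy", "cx", "cy" (pixels), "distortion" ([k1, k2, p1, p2, k3] as OpenCV has them; the pictures are not rectified), "world_from_camera" (4x4, takes a point from camera to world coordinates). Camera axes: x right, y down, z forward; pixel columns grow to the right and rows downward; lengths in m; the calibration is good to about 2 mm. A picture is of the moment at which its call begins. calibration takes no time and is no camera call.
- r.close_job(): hands the job in; it is judged then, once.
Trained networks look in the newest picture that a camera, given by its name, has taken for a name from the list of things; names that differ only in an ending like _2 or _b are one class to them, and where a whole thing is asked for, a point or a joint stands for the part that bears it (a point fixed in the world has none). Each returns a list of dicts, best first, with "p" (0 to 1); they miss things now and then, are a little off and sometimes report something else, mostly with a low value. They report only what shows in the picture. A call takes as long as a camera call. They do not tell look-alikes from the thing itself.
- imaging.spot_in(camera, label): "centre" ([row, column] in pixels, amid what is visible of it).
- imaging.spot_point(camera, label): "centre" ([row, column] in pixels: a listed point, or the origin of a listed thing).
The state is a dict: "clock": time; "q": joint angles; "joint_velocities": joint speeds; "tau": joint torques, N m; "eef_pos": TCP position; "eef_rot": TCP orientation; "wrist_force": force on the tool from outside, world axes, zero at the start; "wrist_torque": the same for the moment, N m; "gripper_width": opening from 0.0 (shut) to 1.0 (fully open); "grasp_force": force on a finger pad.
Only numpy, scipy, OpenCV 4.12 (cv2) and the standard library are available. Lean on these libraries where they do the work, as an engineer would, in place of code of your own. Each camera call takes 0.05 s, during which the arm holds its last target. There are 200 camera calls.

## Working session

There is one attempt and no reset: what is moved stays moved. The work goes in short steps, Python scripts to look and compute and a tool call to move; the robot and the scene stay as the last step left them, time stands still between calls to the robot, and variables do not carry over. Pictures are saved under pics/ and viewed, at most 10 in all, crops included, and the job is handed in when it is done.

Besides the shell and the picture viewer there is one more tool, called after "Call:" as name(argument=value, ...), one argument or row to a line, values as JSON. step_arm: Moves the arm, as the interface text tells. Its arguments: {"type":"object","properties":{"commands":{"type":"array","items":{"type":"number"}},"force":{"type":"number"}},"required":["commands"]}

```bash
mkdir -p pics; cat > h.py <<'E'
from workcell import r, imaging
import numpy as np, cv2
def snap(n,f=None):
    im=imaging.snapshot(n)
    if f: cv2.imwrite('pics/'+f,im[:,:,::-1])
    return im
def ray(n,rc):
    c=imaging.calibration(n);K=np.array([[c['fx'],0,c['cx']],[0,c['fy'],c['cy']],[0,0,1]])
    p=cv2.undistortPoints(np.array([[[rc[1],rc[0]]]],float),K,np.array(c['distortion'],float))[0,0]
    T=np.array(c['world_from_camera']);return T[:3,3],T[:3,:3]@np.array([p[0],p[1],1])
def atz(n,rc,z):
    o,d=ray(n,rc);return o+d*(z-o[2])/d[2]
def proj(n,X):
    c=imaging.calibration(n);K=np.array([[c['fx'],0,c['cx']],[0,c['fy'],c['cy']],[0,0,1]])
    T=np.linalg.inv(np.array(c['world_from_camera']))
    p,_=cv2.projectPoints(np.array(X,float).reshape(-1,3),cv2.Rodrigues(T[:3,:3])[0],T[:3,3],K,np.array(c['distortion'],float))
    return p[:,0,::-1]
def tri(rc1,rc2):
    A=np.zeros((3,3));b=np.zeros(3)
    for n,rc in(('side',rc1),('top',rc2)):
        o,d=ray(n,rc);d=d/np.linalg.norm(d);M=np.eye(3)-np.outer(d,d);A+=M;b+=M@o
    return np.linalg.solve(A,b)
E
python3 - <<'E'
from h import *
np.set_printoptions(precision=4,suppress=True)
for n in('top','side'):
    snap(n,n+'0.png')
    print(n,np.array(imaging.calibration(n)['world_from_camera']),imaging.calibration(n)['fx'])
    for l in('lower_half','upper_half','core_pin','bore_mouth','natch_a','natch_b','pin_block','casting_board','drying_rack'):
        for f in(imaging.spot_in,imaging.spot_point):
            print(l,f.__name__,[(np.round(d['centre'],1).tolist(),round(d['p'],2)) for d in f(n,l)[:4]])
s=r.read_state();print(s['clock'],s['eef_pos'],s['eef_rot'],s['gripper_width'],s['wrist_force'])
E
```

```text
top [[-0.0225 -0.9993  0.0297  0.5164]
 [-0.9997  0.0227  0.007  -0.0201]
 [-0.0077 -0.0295 -0.9995  1.0655]
 [ 0.      0.      0.      1.    ]] 366.3646785265004
lower_half call [([217.9, 255.1], 0.86), ([258.8, 318.7], 0.65), ([246.1, 180.8], 0.57)]
lower_half call [([259.5, 317.7], 0.88), ([196.4, 327.1], 0.7), ([218.6, 253.6], 0.65), ([243.3, 183.4], 0.6)]
upper_half call [([194.2, 334.1], 0.62)]
upper_half call [([196.7, 329.8], 0.74), ([218.1, 255.5], 0.17)]
core_pin call [([192.8, 146.4], 0.48)]
core_pin call [([195.6, 154.4], 0.53)]
bore_mouth call [([257.6, 318.0], 0.75), ([242.9, 183.7], 0.74), ([213.6, 256.7], 0.59)]
bore_mouth call [([214.3, 255.3], 0.96), ([246.8, 182.0], 0.66), ([259.6, 318.8], 0.62)]
natch_a call [([217.7, 250.6], 0.85), ([259.6, 318.9], 0.81)]
natch_a call [([203.1, 253.6], 0.97), ([278.9, 319.3], 0.92), ([245.2, 319.3], 0.89), ([230.5, 251.0], 0.64)]
natch_b call [([217.7, 250.6], 0.85), ([259.6, 318.9], 0.81)]
natch_b call [([203.1, 253.6], 0.97), ([278.9, 319.3], 0.92), ([245.2, 319.3], 0.89), ([230.5, 251.0], 0.64)]
pin_block call [([195.2, 152.6]
[... 1166 characters left out ...]
, ([180.9, 349.9], 0.78), ([193.8, 265.3], 0.72), ([203.8, 296.3], 0.64)]
natch_b call [([190.2, 338.8], 0.9), ([265.5, 280.8], 0.71), ([206.7, 280.4], 0.66)]
natch_b call [([267.4, 284.7], 0.95), ([180.9, 349.9], 0.78), ([193.8, 265.3], 0.72), ([203.8, 296.3], 0.64)]
pin_block call [([226.0, 276.0], 0.67), ([276.2, 219.6], 0.63)]
pin_block call [([279.1, 221.2], 0.82), ([141.9, 294.1], 0.74)]
casting_board call [([222.0, 277.4], 0.71)]
casting_board call [([218.1, 275.3], 0.62)]
drying_rack call [([246.7, 149.2], 0.72), ([178.8, 293.3], 0.67)]
drying_rack call [([174.8, 285.3], 0.88)]
1.9 [ 0.2053 -0.5903  0.2227] [-0.      0.986   0.1666  0.    ] 0.999145396134724 [-0.2583  0.0783 -0.4795]
```

View pics/top0.png

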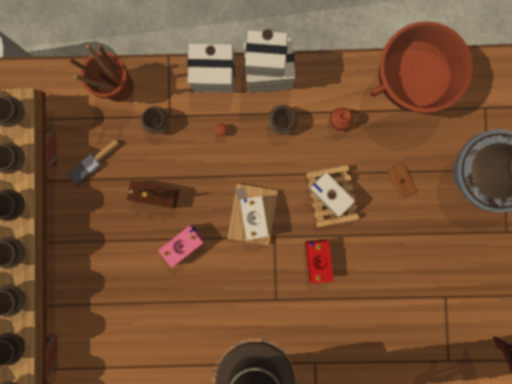

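View pics/side0.png

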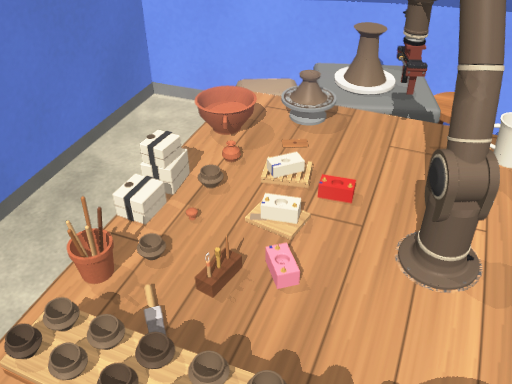

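The top view shows the off-white lower half on the board at (217,254). The pink block at (245,182) and the red one at (260,319) are look-alikes and are ruled out. The upper half is on the rack at (195,331) and the pin block at (193,153). Next I enlarge all three in one crop.

```bash
python3 - <<'E'
import cv2,numpy as np
t=cv2.imread('pics/top0.png');s=cv2.imread('pics/side0.png')
f=lambda i,r,c,h=30,w=40:cv2.resize(i[r-h:r+h,c-w:c+w],(400,300),interpolation=cv2.INTER_CUBIC)
cv2.imwrite('pics/crop1.png',np.vstack([np.hstack([f(t,217,254),f(t,195,331)]),np.hstack([f(t,195,153),f(s,265,220,36,48)])]))
E
```

```text
(no output)
```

View pics/crop1.png

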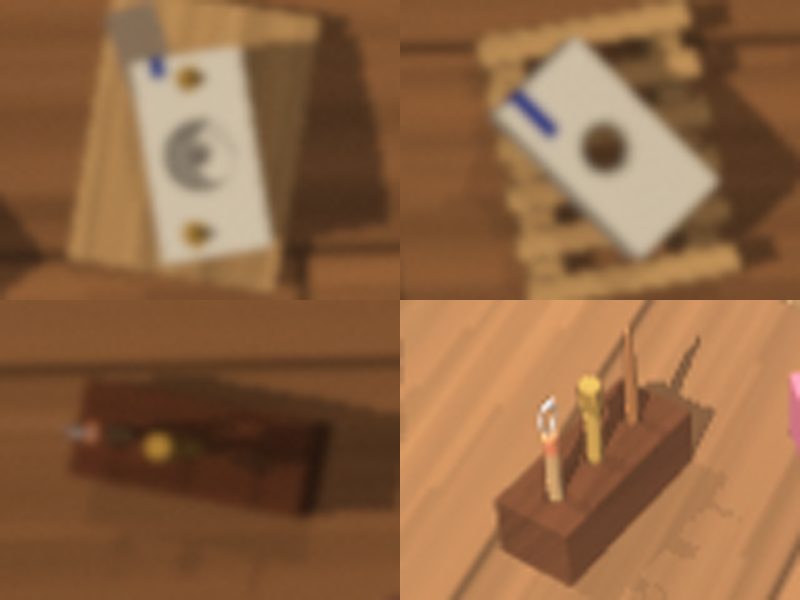

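Top left shows the off-white lower half with brass natches and its blue mark at the upper-left end. Top right is the upper half, blue mark at its left end. In the lower panels the brass pin stands in the pin block's middle hole, between the loop tool and the stick. The off-white half at (217,254) fits the description. Next I fit the outlines.

```bash
cat > fit.py <<'E'
from h import *
from scipy.optimize import minimize
np.set_printoptions(precision=4,suppress=True)
def corners(x,y,th,z0,z1,L=.11,W=.06):
    c,s=np.cos(th),np.sin(th)
    return np.array([[x+c*a-s*b,y+s*a+c*b,z] for z in(z0,z1) for a,b in((L/2,W/2),(-L/2,W/2),(-L/2,-W/2),(L/2,-W/2))])
def fit(im,n,p0,z0,z1,L=.11,W=.06,top=False,thr=None):
    hsv=im.astype(float); mn=hsv.min(2); mx=hsv.max(2)
    pc=proj(n,corners(*p0,z0,z1,L,W)); r0,c0=(pc.min(0)-9).astype(int); r1,c1=(pc.max(0)+9).astype(int)
    sub=mn[r0:r1,c0:c1]-0.55*(mx-mn)[r0:r1,c0:c1]
    S=8
    def rend(p):
        q=corners(*p,z0,z1,L,W); q=q[4:] if top else q
        q=proj(n,q)[:,::-1]-[c0,r0]
        h=cv2.convexHull(((q+.5)*S*16).astype(np.int32))
        m=np.zeros(((r1-r0)*S,(c1-c0)*S),np.uint8);cv2.fillConvexPoly(m,h,255,shift=4)
        return cv2.GaussianBlur(cv2.resize(m,(c1-c0,r1-r0),interpolation=cv2.INTER_AREA).astype(float)/255,(0,0),.6)
    m0=rend(p0); lo=np.median(sub[m0<.05]); hi=np.median(sub[m0>.9]); 
    Wt=np.clip((sub-lo)/(hi-lo),0,1.1)
    ig=np.ones_like(Wt); er=cv2.erode((m0>.5).astype(np.uint8),np.ones((3,3)),iterations=3); ig[er>0]=0
    f=lambda p:(ig*(rend(p)-Wt)**2).sum()
    best=None
    for dt in(-.12,0,.12):
        x0=np.array(p0)+[0,0,dt]
        o=minimize(f,x0,method='Nelder-Mead',options=dict(initial_simplex=x0+np.array([[0,0,0],[.006,0,0],[0,.006,0],[0,0,.1]]),xatol=1e-5,fatol=1e-4))
        if best is None or o.fun<best.fun: best=o
    return best.x,best.fun,ig.sum()
E
python3 - <<'E'
from fit import *
t=cv2.imread('pics/top0.png')[:,:,::-1];s=cv2.imread('pics/side0.png')[:,:,::-1]
lo=atz('top',(217.5,254.5),.068);up=atz('top',(195,332),.07)
print(lo,up)
# mark-end directions from top crop
def ang(a,b,z):
    d=atz('top',a,z)-atz('top',b,z);return np.arctan2(d[1],d[0])
la=ang((197,252.),(239,257.),.068);ua=ang((182,318),(210,346.),.07)
print(la,ua)
for nm,p,z0,z1,a in(('lo',lo,.018,.068,la),('up',up,.03,.07,ua)):
    for n,im in(('top',t),('side',s)): print(nm,n,fit(im,n,[p[0],p[1],a],z0,z1), fit(im,n,[p[0],p[1],a],z0,z1,top=True) if n=='top' else '')
# pin: head top
print('pin head top',atz('top',(194.3,144.5),.106),'side',atz('side',(246,219.5),.106))
f=lambda rc:(rc)
print(tri((246,219.5),(194.3,144.5)))
for a,b in(((180.0,129.5+0),(0,0)),):pass
# pin block corners from crop (z=.045)
C=[(181.2,130),(185,178.3),(203,173),(194,127)]
for c in C: print(atz('top',c,.045))
E
```

```text
[ 0.4676 -0.0121  0.068 ] [ 0.524  -0.2235  0.07  ]
0.09621303933874567 0.758017799858908
lo top (array([ 0.4681, -0.0098,  0.1445]), np.float64(22.826065402801888), np.float64(2112.0)) (array([ 0.4681, -0.0098,  0.1445]), np.float64(22.826065402801888), np.float64(2112.0))
lo side (array([ 0.4697, -0.0085,  0.1451]), np.float64(59.35222784843971), np.float64(2337.0)) 
up top (array([ 0.527 , -0.2252,  0.7551]), np.float64(27.022336485664255), np.float64(3567.0)) (array([ 0.5265, -0.2227,  0.7602]), np.float64(38.42331465965175), np.float64(3658.0))
up side (array([ 0.5279, -0.2238,  0.7458]), np.float64(44.479554951296365), np.float64(2088.0)) 
pin head top [0.5366 0.2743 0.106 ] side [0.5369 0.2663 0.106 ]
[0.5353 0.272  0.1118]
[0.5754 0.3329 0.045 ]
[0.5617 0.1985 0.045 ]
[0.5119 0.2141 0.045 ]
[0.5399 0.3417 0.045 ]
```

Both views agree: lower half at about (0.469, -0.009), yaw 0.145; upper half at about (0.527, -0.224), yaw 0.752; pin near (0.536, 0.270). I move towards the pin.

Call:
step_arm(
  commands=[0,0,31,0.08,0.215,0,0.0878,0,0,62,0.165,0.43,0,0.05,0,0,62,0.165,0.43,0,0.05,0,0,62,0.165,0.43,0,0.05,0,0,62,0.165,0.43,0,0.05,0,0,62,0.165,0.43,0,0.05,0,0,62,0.165,0.43,0,0.05,0,0,62,0.165,0.43,0,0.05,0,0,62,0.165,0.43,0,0.05,0,0,62,0.165,0.43,0,0.05,0,0,62,0.165,0.43,0,0.05,0,0,62,0.165,0.43,0,0.05],
)

```text
clock: 2.9
eef_pos: [0.3727, -0.1538, 0.2234]
eef_rot: [0.0, 0.757, 0.654, 0.001]
wrist_force: [-0.2, -0.6, 0.0]
gripper_width: 0.568
grasp_force: 0.0
```

Call:
step_arm(
  commands=[0,0,0,0.08,0.2,0,0.05,0,0,0,0.08,0.2,0,0.05,0,0,0,0.08,0.2,0,0.05,0,0,0,0.08,0.2,0,0.05,0,0,0,0.08,0.2,0,0.05,0,0,0,0.08,0.2,0,0.05,0,0,0,0.08,0.2,0,0.05,0,0,0,0.08,0.2,0,0.05],
)

```text
clock: 3.57
eef_pos: [0.4501, 0.0391, 0.2224]
eef_rot: [-0.0, 0.759, 0.651, -0.0]
wrist_force: [0.2, -0.1, -0.4]
gripper_width: 0.569
grasp_force: 0.0
```

```bash
python3 - <<'E'
from h import *
np.set_printoptions(precision=4,suppress=True)
t=cv2.imread('pics/top0.png');s=cv2.imread('pics/side0.png')
def yel(im,box):
    r0,r1,c0,c1=box;h=cv2.cvtColor(im,cv2.COLOR_BGR2HSV)[r0:r1,c0:c1]
    m=(h[...,0]>19)&(h[...,0]<32)&(h[...,1]>110)&(h[...,2]>115)
    rr,cc=np.nonzero(m);return np.c_[rr+r0,cc+c0]
a=yel(t,(185,203,130,165));b=yel(s,(235,275,205,235))
print(len(a),a.min(0),a.max(0),a.mean(0),len(b),b.min(0),b.max(0))
for rr in range(b[:,0].min(),b[:,0].max()+1):
    q=b[b[:,0]==rr];print(rr,q[:,1].min(),q[:,1].max(),end=' ; ') if len(q) else 0
print()
for P in([.536,.270],[.538,.272]):
  for z in(.045,.084,.106): print(P,z,proj('top',[P+[z]]),proj('side',[P+[z]]))
st=r.read_state();print(st['clock'],st['eef_pos'],st['eef_rot'],st['gripper_width'],st['q'])
E
```

```text
Traceback (most recent call last):
ValueError: zero-size array to reduction operation minimum which has no identity
```

```bash
python3 - <<'E'
from h import *
np.set_printoptions(precision=4,suppress=True)
t=cv2.imread('pics/top0.png').astype(int);s=cv2.imread('pics/side0.png').astype(int)
g=lambda im:np.minimum(im[...,1],im[...,2])-im[...,0]
A=g(t)[186:203,134:160];B=g(s)[238:275,208:232]
print(A);print(B)
for P in([.536,.270],[.538,.272]):
  for z in(.045,.084,.106): print(P,z,proj('top',[P+[z]]),proj('side',[P+[z]]))
st=r.read_state();print(st['clock'],st['eef_pos'],st['eef_rot'],st['gripper_width'],st['q'])
E
```

```text
[[19 18 17 18 19 18 18 19 19 18 18 18 17 19 18 19 18 19 19 19 18 18 17 17
  17 19]
 [19 18 18 18 17 17 18 18 17 17 17 18 17 18 18 18 20 19 18 18 18 17 18 18
  17 17]
 [19 17 19 19 18 19 18 18 19 17 16 17 16 17 17 16 18 17 17 17 17 16 16 17
  15 16]
 [18 18 17 17 17 17 18 17 17 17 15 15 15 14 15 14 15 15 16 15 15 14 15 14
  15 15]
 [18 18 17 17 16 16 16 15 17 19 19 18 17 15 14 13 13 14 12 13 13 13 14 14
  15 16]
 [19 19 18 19 18 16 14 17 24 32 37 34 28 21 17 15 15 13 13 13 12 13 16 16
  16 16]
 [19 20 20 19 18 17 17 25 41 55 59 56 45 32 22 19 17 17 16 14 14 13 14 14
  14 14]
 [18 18 17 18 18 18 22 32 53 66 72 68 58 38 27 22 23 23 21 16 13 13 14 12
  12 12]
 [19 18 16 17 18 20 22 36 57 70 75 73 61 43 29 26 27 26 24 21 14 13 13 12
  13 14]
 [19 18 17 18 19 20 22 34 51 67 70 66 56 39 28 25 26 26 23 20 16 15 14 14
  15 15]
 [19 19 18 18 19 19 22 26 40 50 55 52 43 30 24 22 22 21 21 20 17 18 17 17
  18 16]
 [17 18 17 18 19 18 18 20 25 31 34 33 27 23 20 18 18 18 18 18 18 19 17 19
  19 18]
 [17 17 17 17 17 18 18 19 20 20 21 20 20 18 17 16 17 16 17 17 18 18 18 19
  18 18]
 [18 17 18 17 18 18 1
[... 2915 characters left out ...]
22 22 21 21 21 22 22]
 [52 50 36 24 27 30 31 31 30 29 28 28 27 28 30 26 23 21 20 21 21 21 22 23]
 [53 50 40 25 29 31 30 30 29 28 28 28 29 29 28 23 21 21 21 22 23 23 23 21]]
[0.536, 0.27] 0.045 [[194.8051 152.7814]] [[264.1119 220.4822]]
[0.536, 0.27] 0.084 [[194.6195 148.6358]] [[253.3134 219.6765]]
[0.536, 0.27] 0.106 [[194.5081 146.1481]] [[247.0327 219.2102]]
[0.538, 0.272] 0.045 [[194.1039 152.0528]] [[264.4233 219.4623]]
[0.538, 0.272] 0.084 [[193.8904 147.8782]] [[253.6244 218.6363]]
[0.538, 0.272] 0.106 [[193.7624 145.3732]] [[247.3432 218.1583]]
3.5667 [0.4501 0.0391 0.2224] [-0.0001  0.7591  0.651  -0.0004] 0.5693646854829222 [ 0.4336  0.1776 -0.6966  1.9596  0.1312  1.0498 -0.4739]
```

```bash
python3 - <<'E'
from h import *
np.set_printoptions(precision=4,suppress=True)
print(atz('top',(194,143.8),.106),atz('side',(248.8,217.2),.106),atz('side',(266.6,218.3),.045),tri((248.8,217.2),(194,143.8)))
E
```

```text
[0.5375 0.2761 0.106 ] [0.538  0.2777 0.106 ] [0.5375 0.2803 0.045 ] [0.538  0.2766 0.105 ]
```

Call:
step_arm(
  commands=[0,0,0,0.0876,0.2379,0,0.05,0,0,0,0.0876,0.2379,0,0.05,0,0,0,0.0876,0.2379,0,0.05,0,0,0,0.0876,0.2379,0,0.05,0,0,0,0.0876,0.2379,0,0.05,0,0,0,0.0876,0.2379,0,0.05,0,0,0,0.0876,0.2379,0,0.05,0,0,0,0.0876,0.2379,-0.08,0.05,0,0,0,0.0876,0.2379,-0.08,0.05,0,0,0,0.0876,0.2379,-0.08,0.05,0,0,0,0.0876,0.2379,-0.08,0.05],
)

```text
clock: 4.48
eef_pos: [0.5376, 0.2745, 0.1414]
eef_rot: [-0.0, 0.76, 0.65, -0.002]
wrist_force: [0.5, 1.0, 0.8]
gripper_width: 0.565
grasp_force: 0.0
```

```bash
python3 - <<'E'
from h import *
st=r.read_state();print(st['clock'],st['eef_pos'],st['eef_rot'],st['gripper_width'],st['wrist_force'])
a=snap('top');b=snap('side')
f=lambda i,r,c,h=45,w=60:cv2.resize(i[r-h:r+h,c-w:c+w,::-1],(400,300),interpolation=cv2.INTER_CUBIC)
cv2.imwrite('pics/c2.png',np.hstack([f(a,194,150),f(b,240,220)]))
E
```

```text
4.4833 [0.53758297 0.27447949 0.14140439] [-9.73045249e-06  7.60047300e-01  6.49863369e-01 -2.38817566e-03] 0.5653938296141588 [0.53832844 0.98931656 0.76636882]
```

View pics/c2.png

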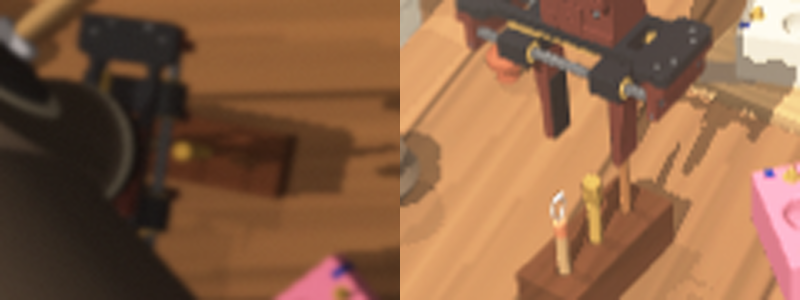

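The gripper is above the pin: fingertips bracket it in the side view around (239,216), and the pin head is at (194,144.6) in the top view. I descend, grip and lift.

Call:
step_arm(
  commands=[0,0,0,0,0.002,-0.03,0.05,0,0,0,0,0.002,-0.05,0.05,0,0,0,0,0.002,-0.064,0.05,0,0,0,0,0.002,-0.064,0.05,0,0,0,0,0.002,-0.064,0.05,0,0,0,0,0.002,-0.064,0.0,0,0,0,0,0.002,-0.064,0.0,0,0,0,0,0.002,-0.064,0.0,0,0,0,0,0.002,-0.064,0.0,0,0,0,0,0.002,-0.064,0.0,0,0,0,0,0.002,-0.064,0.0,0,0,0,0,0.002,-0.064,0.0],
  force=25,
)

```text
clock: 5.58
eef_pos: [0.5385, 0.2796, 0.0789]
eef_rot: [0.0, 0.759, 0.651, 0.0]
wrist_force: [2.5, -0.8, 1.4]
gripper_width: 0.15
grasp_force: 25.0
```

Call:
step_arm(
  commands=[0,0,0,0,0,0.03,0.0,0,0,0,0,0,0.06,0.0,0,0,0,0,0,0.095,0.0,0,0,0,0,0,0.095,0.0,0,0,0,-0.02,-0.08,0.095,0.0,0,0,0,-0.07,-0.285,0.095,0.0,0,0,0,-0.07,-0.285,0.095,0.0,0,0,0,-0.07,-0.285,0.095,0.0,0,0,0,-0.07,-0.285,0.095,0.0,0,0,0,-0.07,-0.285,0.095,0.0,0,0,0,-0.07,-0.285,0.095,0.0,0,0,0,-0.07,-0.285,0.095,0.0],
)

```text
clock: 6.58
eef_pos: [0.4655, -0.014, 0.1727]
eef_rot: [0.001, 0.763, 0.647, -0.003]
wrist_force: [-0.9, -0.5, -1.7]
gripper_width: 0.155
grasp_force: 25.0
```

Call:
step_arm(
  commands=[0,0,0,0,0,0,0,0,0,0,0,0,0,0,0,0,0,0,0,0,0,0,0,0,0,0,0,0],
)

```text
clock: 6.92
eef_pos: [0.4682, -0.0036, 0.1736]
eef_rot: [-0.0, 0.758, 0.652, 0.0]
wrist_force: [0.2, -0.1, -1.4]
gripper_width: 0.157
grasp_force: 25.0
```

```bash
python3 - <<'E'
from h import *
np.set_printoptions(precision=4,suppress=True)
st=r.read_state();print(st['clock'],st['eef_pos'],st['eef_rot'],st['gripper_width'],st['wrist_force'])
a=snap('top','t3.png');b=snap('side','s3.png')
for l in('core_pin','bore_mouth'):
    for n in('side','top'): print(l,n,[(np.round(d['centre'],1).tolist(),round(d['p'],2)) for d in imaging.spot_point(n,l)[:4]])
f=lambda i,r,c,h=37,w=50:cv2.resize(i[r-h:r+h,c-w:c+w,::-1],(400,300),interpolation=cv2.INTER_CUBIC)
cv2.imwrite('pics/c3.png',np.hstack([f(a,215,254),f(b,200,280)]))
p=st['eef_pos']
tip=p+np.array([0,0,-.076+.0]);print('exp tip',tip,proj('side',[p,tip]),proj('top',[p,tip]))
E
```

```text
6.9167 [ 0.4682 -0.0036  0.1736] [-0.0002  0.7584  0.6518  0.0003] 0.15662233703808723 [ 0.1616 -0.0673 -1.3879]
core_pin side [([194.2, 281.4], 0.56)]
core_pin top []
bore_mouth side [([263.3, 282.0], 0.81), ([205.7, 281.7], 0.79), ([183.3, 335.5], 0.77), ([266.7, 231.1], 0.44)]
bore_mouth top [([246.4, 180.9], 0.8), ([257.7, 316.7], 0.68)]
exp tip [ 0.4682 -0.0036  0.0976] [[172.5174 281.0018]
 [194.0788 280.4334]] [[219.4748 250.6806]
 [217.9031 251.1792]]
```

View pics/c3.png

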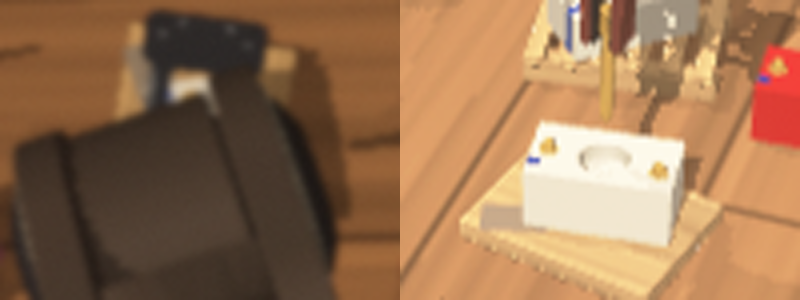

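The pin hangs over the cavity: tip at side (192, 281.7), cavity mouth at (202, 281.7). Now I measure the tip and shank to sub-pixel against the lower half.

```bash
python3 - <<'E'
from fit import *
s=cv2.imread('pics/s3.png').astype(int)
g=np.minimum(s[...,1],s[...,2])-s[...,0]
print(g[176:198,272:293])
print(s[176:198,272:293,2])
im=s[...,::-1]
print(fit(im,'side',[.4697,-.0085,.145],.018,.068))
E
```

```text
[[41 33 27 27 30 30 29 38 57 80 78 37 36 38 36 60 62 58 41 44 33]
 [70 49 30 30 32 41 43 65 64 80 78 59 57 55 45 64 62 49 42 42 33]
 [65 60 41 46 47 56 64 68 65 80 77 61 62 61 57 64 67 58 47 39 37]
 [67 55 52 58 59 55 55 58 65 80 78 63 61 61 61 67 69 52 45 37 40]
 [56 41 54 56 54 55 53 54 66 79 78 61 58 59 53 57 57 55 33 37 38]
 [57 57 54 55 55 55 56 55 66 78 78 58 57 55 55 54 53 35 34 35 35]
 [58 58 56 57 58 57 56 56 68 77 77 57 57 55 57 54 55 41 32 32 33]
 [55 55 54 54 54 56 56 55 72 79 76 57 57 56 56 56 55 55 33 32 33]
 [51 49 49 49 49 51 50 49 74 80 77 55 54 54 55 54 55 55 32 33 33]
 [52 49 48 48 46 45 45 48 76 80 76 51 50 50 52 49 52 49 32 31 38]
 [53 52 49 48 47 46 48 49 76 81 75 49 47 49 48 48 44 34 35 35 44]
 [52 51 51 49 49 48 51 51 77 81 75 49 48 48 47 46 43 44 45 44 43]
 [53 51 51 48 49 50 51 54 79 79 72 50 49 48 46 44 45 44 45 46 41]
 [52 51 48 49 48 51 53 54 79 80 73 49 50 48 46 44 46 46 46 48 32]
 [51 50 49 49 50 52 52 52 78 79 72 52 52 51 47 47 49 46 48 44 31]
 [52 50 49 50 51 52 51 52 70 77 68 53 52 48 48 48 47 46 46 32 32]
 [49 48 48 50 52 51 51 52 58 70 57 53 52 49 
[... 1699 characters left out ...]
05 208 216 219 217 215 209 217 200 209 218 207 201 203 202 198
  194 137 140]
 [210 206 205 213 219 218 216 213 208 210 201 219 217 210 204 203 199 196
  178 138 143]
 [222 220 218 222 217 217 214 213 218 208 219 218 219 215 206 201 197 194
  138 140 149]
 [246 246 242 243 237 231 231 231 229 225 223 218 217 210 202 200 197 193
  138 141 150]
 [253 253 253 253 253 250 251 251 248 243 242 237 236 228 224 216 205 188
  140 144 152]
 [253 253 253 253 253 253 253 253 253 253 253 253 253 250 250 245 238 224
  213 213 206]
 [253 253 253 253 253 253 253 253 253 253 253 253 253 253 253 253 253 253
  253 253 251]]
(array([ 0.4697, -0.0084,  0.1446]), np.float64(59.23558838995584), np.float64(2270.0))
```

```bash
python3 - <<'E'
from h import *
np.set_printoptions(precision=4,suppress=True)
p=np.array([.4682,-.0036,.1736])
for z in(.1027,.1047,.1067): print(z,atz('side',(192.0,281.5),z))
for rr in(178,182,186,190):
    for z in[.1047+.0]: pass
# column-only: lateral offset of axis
for dy in(0,-.0025): 
  for dx in(0,-.001,-.002): print(dx,dy,proj('side',[p+[dx,dy,-.069],p+[dx,dy,-.045]]))
E
```

```text
0.1027 [ 0.4665 -0.0078  0.1027]
0.1047 [ 0.4657 -0.0052  0.1047]
0.1067 [ 0.4648 -0.0027  0.1067]
0 0 [[192.1615 280.4848]
 [185.4614 280.6626]]
-0.001 0 [[192.2362 280.8122]
 [185.5354 280.9934]]
-0.002 0 [[192.3108 281.1397]
 [185.6095 281.3243]]
0 -0.0025 [[191.6737 280.7706]
 [184.9774 280.951 ]]
-0.001 -0.0025 [[191.7481 281.0977]
 [185.0512 281.2814]]
-0.002 -0.0025 [[191.8226 281.4248]
 [185.125  281.6119]]
```

Call:
step_arm(
  commands=[0,0,0,0.002,-0.0028,0,0.0,0,0,0,0.002,-0.0028,-0.02,0.0,0,0,0,0.002,-0.0028,-0.04,0.0,0,0,0,0.002,-0.0028,-0.045,0.0,0,0,0,0.002,-0.0028,-0.045,0.0,0,0,0,0.002,-0.0028,-0.045,0.0],
)

```text
clock: 7.72
eef_pos: [0.4701, -0.008, 0.129]
eef_rot: [-0.0, 0.759, 0.651, -0.0]
wrist_force: [0.4, -0.2, -0.3]
gripper_width: 0.15
grasp_force: 25.0
```

```bash
python3 - <<'E'
from h import *
np.set_printoptions(precision=4,suppress=True)
st=r.read_state();print(st['clock'],st['eef_pos'],st['eef_rot'],st['gripper_width'],st['wrist_force'])
a=snap('top','t4.png');b=snap('side','s4.png')
f=lambda i,r,c,h=22,w=30:cv2.resize(i[r-h:r+h,c-w:c+w,::-1],(800,600),interpolation=cv2.INTER_CUBIC)
cv2.imwrite('pics/c4.png',f(b,200,282))
print(proj('side',[[.4697,-.0084,.068],[.4697,-.0084,.052],[.4697,-.0084,.118]]))
print(proj('side',[st['eef_pos']]))
s=b.astype(int);print(s[184:214,270:296,2])
E
```

```text
7.7167 [ 0.4701 -0.008   0.129 ] [-0.0002  0.7593  0.6508 -0.    ] 0.1504882819036938 [ 0.428  -0.1987 -0.2692]
[[201.066  280.2761]
 [205.3224 280.1609]
 [187.3948 280.6421]]
[[184.3549 280.5465]]
[[ 97 101 102 101  85  65  62  50  61  84  90  78  64  64  57  55  66  91
   74  74  74  75  79 116 116 113]
 [100 107 106  99  96  75  74  61  82  82  85  80  64  64  57  60  86 100
   71  69  71  70  75 113 114 105]
 [107 105 104 104  99  96  94  86  93  84  86  81  65  64  62  78  97  93
   63  63  65  63  66  91  95  71]
 [107 105 104 104 102 100  97  98 102  87  86  84  69  71  80  97  96  91
   63  62  63  62  62  62  62  63]
 [105 105 104 103 100  99  97 100 104  89  87  91  82  84  98  97  94  82
   63  64  65  63  63  63  65  66]
 [105 105 104 101  99  98  98 102 104  89  87  92  86  91 100  99  93  65
   65  65  68  67  67  68  70  71]
 [104 104 102 100  97  97 101 103 104  89  88  93  85  98 104 100  88  69
   70  70  67  67  67  70  71  72]
 [104 103 100  99  98  99 103 104 103  90  89  92  85 105 104  98  69  70
   71  69  68  67  68  70  70  73]
 [104 102 100  98  99 101 105 
[... 1668 characters left out ...]
23 223 223
  223 223 223 223 223 202 170 185]
 [208 209 209 209 209 209 209 209 216 216 212 215 217 218 220 220 221 221
  221 222 222 223 223 223 223 223]
 [208 209 209 209 209 209 208 209 209 209 209 209 209 209 209 212 212 212
  215 218 217 220 221 220 220 221]
 [209 209 209 209 209 209 209 209 209 209 209 209 209 209 209 209 209 209
  209 209 209 209 212 212 212 215]
 [209 209 209 209 209 209 209 209 208 208 209 208 209 209 209 209 209 209
  209 209 209 209 209 209 209 209]
 [209 209 209 210 209 209 209 209 209 209 209 210 209 209 209 209 209 209
  209 209 209 209 209 209 208 209]
 [209 209 209 209 208 209 209 210 209 209 210 209 209 209 208 209 209 209
  209 209 209 209 209 209 209 209]]
```

View pics/c4.png

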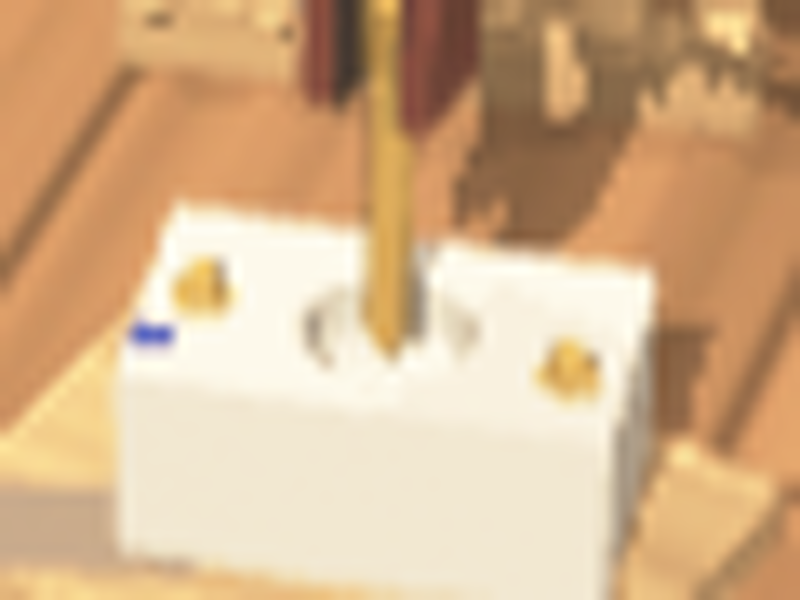

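At the cavity the pin tip (about 203, 280.9) and the cavity centre (col 281.0) coincide to about 1 mm. I lower gently into the bore.

Call:
step_arm(
  commands=[0,0,0,0,0,-0.003,0.0,0,0,0,0,0,-0.006,0.0,0,0,0,0,0,-0.008,0.0,0,0,0,0,0,-0.01,0.0,0,0,0,0,0,-0.012,0.0,0,0,0,0,0,-0.013,0.0,0,0,0,0,0,-0.013,0.0],
)

```text
clock: 8.4
eef_pos: [0.4698, -0.0082, 0.1154]
eef_rot: [-0.0, 0.759, 0.651, -0.0]
wrist_force: [0.9, -0.5, -0.5]
gripper_width: 0.151
grasp_force: 25.0
```

Call:
step_arm(
  commands=[0,0,0,0,0,-0.002,0.0,0,0,0,0,0,-0.004,0.0,0,0,0,0,0,-0.006,0.0,0,0,0,0,0,-0.008,0.0,0,0,0,0,0,-0.008,0.0],
)

```text
clock: 8.82
eef_pos: [0.4697, -0.0082, 0.1072]
eef_rot: [-0.0, 0.759, 0.651, -0.0]
wrist_force: [0.6, 0.1, -1.7]
gripper_width: 0.151
grasp_force: 25.0
```

Sliding in freely. Another 13 mm to the floor.

Call:
step_arm(
  commands=[0,0,0,0,0,-0.003,0.0,0,0,0,0,0,-0.006,0.0,0,0,0,0,0,-0.009,0.0,0,0,0,0,0,-0.011,0.0,0,0,0,0,0,-0.013,0.0,0,0,0,0,0,-0.014,0.0,0,0,0,0,0,-0.014,0.0],
)

```text
clock: 9.4
eef_pos: [0.4698, -0.0082, 0.0934]
eef_rot: [-0.0, 0.759, 0.651, -0.0]
wrist_force: [-0.4, 0.3, -1.2]
gripper_width: 0.152
grasp_force: 25.0
```

Call:
step_arm(
  commands=[0,0,0,0,0,-0.001,0.0,0,0,0,0,0,-0.002,0.0,0,0,0,0,0,-0.002,0.0],
)

```text
clock: 9.65
eef_pos: [0.4707, -0.008, 0.0926]
eef_rot: [0.001, 0.759, 0.651, 0.0]
wrist_force: [-1.6, 1.4, 9.8]
gripper_width: 0.147
grasp_force: 25.0
```

Call:
step_arm(
  commands=[0,0,0,0,0,0,0.02,0,0,0,0,0,0,0.03,0,0,0,0,0,0,0.05,0,0,0,0,0,0,0.05,0,0,0,0,0,0,0.05,0,0,0,0,0,0.03,0.05,0,0,0,0,0,0.07,0.06,0,0,0,0,0,0.11,0.0878,0,0,0,0,0,0.11,0.0878,0,0,0,0,0,0.11,0.0878],
)

```text
clock: 10.48
eef_pos: [0.4713, -0.0083, 0.2037]
eef_rot: [0.002, 0.76, 0.65, 0.001]
wrist_force: [0.0, -0.8, 0.1]
gripper_width: 0.837
grasp_force: 0.0
```

Call:
step_arm(
  commands=[0,0,-38,0.057,-0.215,0,0.0878,0,0,-38,0.057,-0.215,0,0.0878,0,0,-38,0.057,-0.215,0,0.0878,0,0,-38,0.057,-0.215,0,0.0878,0,0,-38,0.057,-0.215,0,0.0878,0,0,-38,0.057,-0.215,0,0.0878,0,0,-38,0.057,-0.215,0,0.0878,0,0,-38,0.057,-0.215,0,0.0878,0,0,-38,0.057,-0.215,0,0.0878],
)

```text
clock: 11.23
eef_pos: [0.5265, -0.2212, 0.2007]
eef_rot: [-0.001, 0.929, 0.37, -0.0]
wrist_force: [-1.1, -0.3, 0.7]
gripper_width: 0.999
grasp_force: 0.0
```

```bash
python3 - <<'E'
from fit import *
st=r.read_state();print(st['clock'],st['eef_pos'],st['eef_rot'],st['gripper_width'],st['wrist_force'])
a=snap('top','t5.png');b=snap('side','s5.png')
f=lambda i,r,c,h=30,w=40:cv2.resize(i[r-h:r+h,c-w:c+w,::-1],(400,300),interpolation=cv2.INTER_CUBIC)
cv2.imwrite('pics/c5.png',np.vstack([np.hstack([f(a,217,254),f(a,195,331)]),np.hstack([f(b,200,282),f(b,165,285)])]))
for n,im in(('top',a),('side',b)):
    print(n,'lo',fit(im,n,[.469,-.009,.145],.018,.068)); print('up',fit(im,n,[.5275,-.224,.752],.03,.07))
E
```

```text
11.2333 [ 0.5265 -0.2212  0.2007] [-0.001   0.9292  0.3696 -0.0005] 0.9994371442000433 [-1.1309 -0.3367  0.6707]
top lo (array([ 0.4682, -0.0095,  0.1451]), np.float64(27.98129264041507), np.float64(2292.0))
up (array([ 0.5347, -0.2196,  0.7772]), np.float64(273.0129351576661), np.float64(3511.0))
side lo (array([ 0.4697, -0.0081,  0.1419]), np.float64(65.72005669913486), np.float64(2228.0))
up (array([ 0.5279, -0.2238,  0.7452]), np.float64(45.09445075679772), np.float64(2088.0))
```

View pics/c5.png

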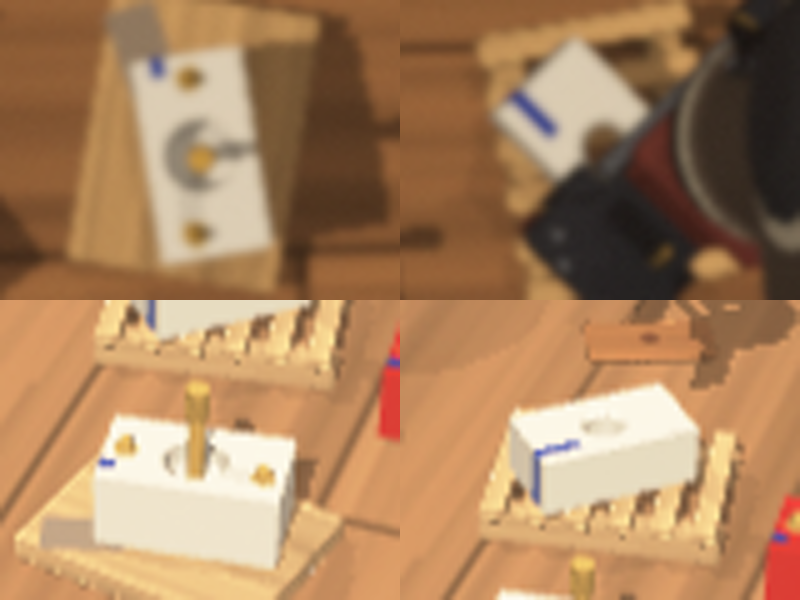

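The pin stands upright and home in the bore (top crop (200,158), side crop (198,430)), with the lower half unmoved. The upper half lies on the rack under the gripper. I descend to it.

Call:
step_arm(
  commands=[0,0,0,0,-0.002,0,0.0878,0,0,0,0,-0.002,-0.04,0.0878,0,0,0,0,-0.002,-0.08,0.0878,0,0,0,0,-0.002,-0.1,0.0878,0,0,0,0,-0.002,-0.1,0.0878,0,0,0,0,-0.002,-0.1,0.0878],
)

```text
clock: 11.83
eef_pos: [0.5266, -0.2244, 0.1015]
eef_rot: [-0.001, 0.93, 0.369, -0.0]
wrist_force: [0.5, -0.0, 0.7]
gripper_width: 0.997
grasp_force: 0.0
```

Call:
step_arm(
  commands=[0,0,0,0.001,0,-0.03,0.0878,0,0,0,0.001,0,-0.05,0.0878,0,0,0,0.001,0,-0.06,0.0878,0,0,0,0.001,0,-0.065,0.0878,0,0,0,0.001,0,-0.065,0.0878,0,0,0,0.001,0,-0.065,0.0,0,0,0,0.001,0,-0.065,0.0,0,0,0,0.001,0,-0.065,0.0,0,0,0,0.001,0,-0.065,0.0,0,0,0,0.001,0,-0.065,0.0,0,0,0,0.001,0,-0.065,0.0,0,0,0,0.001,0,-0.065,0.0],
  force=40,
)

```text
clock: 12.83
eef_pos: [0.5281, -0.2252, 0.0373]
eef_rot: [0.0, 0.93, 0.368, 0.0]
wrist_force: [-2.8, 1.2, 5.9]
gripper_width: 0.678
grasp_force: 40.0
```

Call:
step_arm(
  commands=[0,0,0,0,0,0.02,0.0,0,0,0,0,0,0.05,0.0,0,0,0,0,0,0.085,0.0,0,0,0,0,0,0.12,0.0,0,0,0,0,0,0.12,0.0,0,0,0,0,0,0.12,0.0],
)

```text
clock: 13.33
eef_pos: [0.5289, -0.2257, 0.1582]
eef_rot: [0.001, 0.93, 0.368, 0.001]
wrist_force: [-0.3, 0.7, -3.5]
gripper_width: 0.682
grasp_force: 40.0
```

Call:
step_arm(
  commands=[0,0,-5,-0.008,0.03,0,0.0,0,0,-10,-0.016,0.06,0,0.0,0,0,-15,-0.025,0.09,0,0.0,0,0,-20,-0.033,0.12,0,0.0,0,0,-25,-0.041,0.15,0,0.0,0,0,-29,-0.049,0.18,0,0.0,0,0,-32,-0.055,0.2,0,0.0,0,0,-34.9,-0.058,0.216,0,0.0,0,0,-34.9,-0.058,0.216,0,0.0,0,0,-34.9,-0.058,0.216,0,0.0,0,0,-34.9,-0.058,0.216,0,0.0,0,0,-34.9,-0.058,0.216,0,0.0],
)

```text
clock: 14.33
eef_pos: [0.4697, -0.0105, 0.1559]
eef_rot: [0.0, 0.997, 0.072, -0.001]
wrist_force: [0.6, 1.1, -2.4]
gripper_width: 0.676
grasp_force: 40.0
```

```bash
python3 - <<'E'
from fit import *
from scipy.spatial.transform import Rotation as R
st=r.read_state();q=st['eef_rot'];p=st['eef_pos'];M=R.from_quat(q[[1,2,3,0]] if hasattr(q,'dtype') else [q[1],q[2],q[3],q[0]]).as_matrix();print(st['clock'],p,M,st['gripper_width'],st['wrist_force'])
a=snap('top','t6.png');b=snap('side','s6.png')
f=lambda i,r,c,h=37,w=50:cv2.resize(i[r-h:r+h,c-w:c+w,::-1],(400,300),interpolation=cv2.INTER_CUBIC)
cv2.imwrite('pics/c6.png',np.hstack([f(a,215,254),f(b,190,282)]))
z0=p[2]-.0073
print('side up',fit(b,'side',[p[0],p[1],.145],z0,z0+.04))
print('side lo',fit(b,'side',[.4697,-.0084,.145],.018,.068))
E
```

```text
14.3333 [ 0.4697 -0.0105  0.1559] [[ 0.9897  0.1432 -0.0013]
 [ 0.1432 -0.9897 -0.0003]
 [-0.0013  0.0001 -1.    ]] 0.6763219198940155 [ 0.625   1.0853 -2.3693]
side up (array([ 0.4701, -0.0071,  0.1832]), np.float64(150.28184076201683), np.float64(2215.0))
side lo (array([ 0.4697, -0.008 ,  0.143 ]), np.float64(121.3101661962705), np.float64(2272.0))
```

View pics/c6.png

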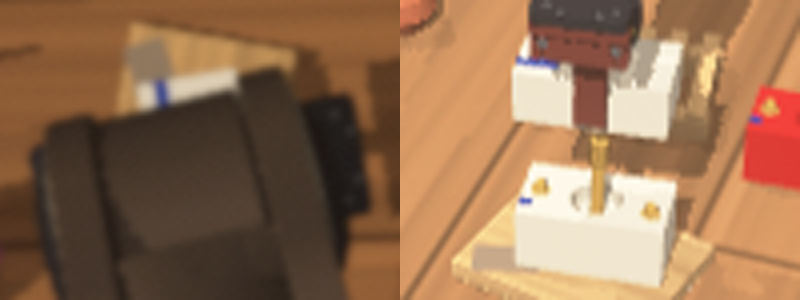

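The upper half hangs level above the pin, blue mark at the same (left) end. I lower it over the pin to just above the natches and compare there.

Call:
step_arm(
  commands=[0,0,0,0,0.001,-0.01,0.0,0,0,0,0,0.001,-0.02,0.0,0,0,0,0,0.001,-0.03,0.0,0,0,0,0,0.001,-0.04,0.0,0,0,0,0,0.001,-0.05,0.0,0,0,0,0,0.001,-0.058,0.0,0,0,0,0,0.001,-0.064,0.0,0,0,0,0,0.001,-0.064,0.0,0,0,0,0,0.001,-0.064,0.0,0,0,0,0,0.001,-0.064,0.0],
)

```text
clock: 15.27
eef_pos: [0.4703, -0.0081, 0.0929]
eef_rot: [0.0, 0.997, 0.072, 0.0]
wrist_force: [-0.5, 0.1, -3.0]
gripper_width: 0.682
grasp_force: 40.0
```

```bash
sed -i 's/,top=False,thr=None)/,top=False,rows=None)/; s/ig\[er>0\]=0$/ig[er>0]=0\n    if rows: rr=np.arange(r0,r1); ig[(rr<rows[0])|(rr>rows[1])]=0/' fit.py
python3 - <<'E'
from fit import *
st=r.read_state();p=st['eef_pos'];print(st['clock'],p,st['eef_rot'],st['wrist_force'])
b=snap('side','s7.png')
f=lambda i,r,c,h=37,w=50:cv2.resize(i[r-h:r+h,c-w:c+w,::-1],(800,592),interpolation=cv2.INTER_CUBIC)
cv2.imwrite('pics/c7.png',f(b,195,282))
z0=p[2]-.0073
pr=proj('side',corners(p[0],p[1],.1437,z0,z0+.04));print('up exp',pr)
pl=proj('side',corners(.4697,-.0081,.145,.018,.068));print('lo exp',pl)
g=b.min(2)
for name,rows in(('up',range(172,206,3)),('lo',range(205,226,3))):
    for rr in rows: print(name,rr,g[rr,256:268],g[rr,298:310])
E
```

```text
15.2667 [ 0.4703 -0.0081  0.0929] [0.     0.9974 0.0723 0.0003] [-0.4967  0.0985 -2.9587]
up exp [[199.9532 259.4896]
 [205.1713 297.0988]
 [192.7554 300.4779]
 [187.8678 264.0053]
 [188.8609 259.4335]
 [194.0104 297.6918]
 [181.7494 301.1003]
 [176.9319 264.0233]]
lo exp [[217.9444 259.7702]
 [223.2282 296.3359]
 [210.5936 299.6333]
 [205.6345 264.1349]
 [204.7884 259.7098]
 [210.0047 297.0551]
 [197.522  300.3887]
 [192.6337 264.1627]]
up 172 [104 103 103  99  97 101 130 141 138  68  69  68] [ 99 100 100  91  59  60  65  84  97 109 150 145]
up 175 [103  98  98  99 103 133 142 122  62  70  70  71] [100 102 101  64  61  62  70  99 106 148 146 113]
up 178 [ 97 100 101 103 107 124 129 109  60  63  64  64] [101 101  82  69  72  80 142 141 146 150 150  65]
up 181 [102 104 103 102 107 119 151 186  67  61  61  63] [125 126 111 100  99 129 138 143 151 151  91  82]
up 184 [103 102 102  95  81 154 234 233  68  69 146  89] [226 222 210  87  79 118 117  94 121 119 107  68]
up 187 [102  97  79  79 155 196 180 152 150 151 121  93] [231 224 150  82  73  98  94 108 107 107  96  83]
up 190 [ 80  76 
[... 674 characters left out ...]
220 221] [145 156 132  67  69  71  84  97  95  87  74  82]
lo 208 [144 144 144 143 171 208 208 209 208 208 208 208] [185 135 115  70  70  75  98  93  80  74  91 106]
lo 211 [145 142 139 139 158 208 208 208 208 209 208 208] [137 135 114  98 138 154 125 109  95  99 104 108]
lo 214 [138 138 139 139 159 208 208 208 208 208 208 209] [136 122 107 129 128 128 128 127 128 128 127 122]
lo 217 [140 140 138 139 153 202 202 208 208 208 209 209] [129  99 122 122 124 126 126 129 130 119  92  92]
lo 220 [143 141 137 135 134 136 139 140 136 132 133 129] [119 128 126 123 120 117 108  99  96  94  96  95]
lo 223 [120 123 123 135 143 140 146 144 137 135 134 133] [131 131 130 129 111  96 119  99 100  96  94  95]
```

View pics/c7.png

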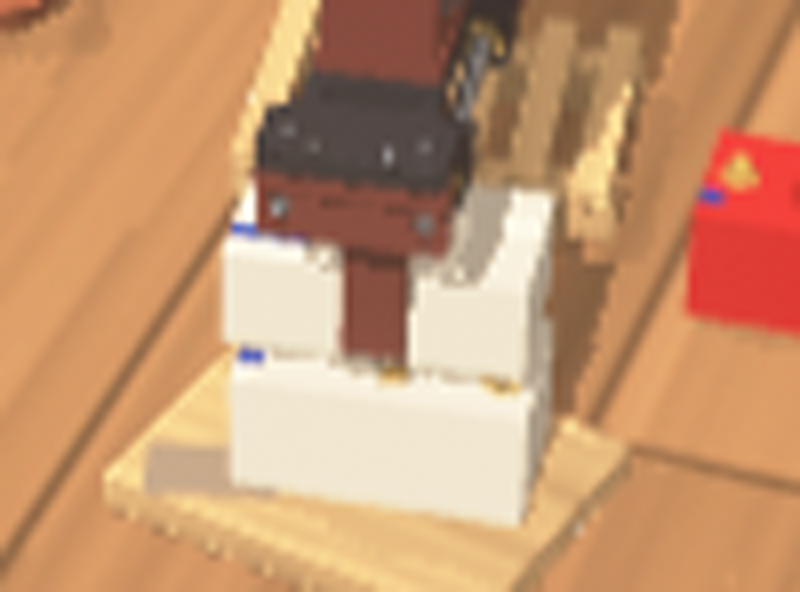

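```bash
python3 - <<'E'
from fit import *
b=cv2.imread('pics/s7.png')[:,:,::-1]
g=b.min(2)
for c in(263,265,267,269,271,273,286,288,290,292,294): print(c,g[196:228,c])
for rr in(196,198,200,202,207,210,213,216,219): print(rr,g[rr,288:304])
E
```

```text
263 [208 208 208 208 198 175  95 197 231 219 208 208 209 208 208 208 208 208
 208 208 208 208 187 133 140 137 137 144 145 121 115 111]
265 [208 209 208 208 203 198 214 222 223 220 212 208 208 208 208 209 208 208
 208 208 208 208 191 142 132 141 135 135 144 142 119 113]
267 [208 208 208 208 208 191 174 223 223 221 214 208 208 209 208 208 207 208
 209 208 208 209 201 171 129 134 138 133 135 145 143 121]
269 [208 208 208 208 208 194 183 223 223 222 217 209 209 208 208 208 208 208
 208 207 208 208 209 187 130 134 140 138 132 136 142 135]
271 [208 208 208 208 207 199 193 223 223 223 220 212 208 208 208 209 209 208
 209 208 208 208 208 191 143 130 133 141 136 134 140 143]
273 [207 206 207 206 206 202 178 175 223 223 220 212 208 209 209 209 209 209
 208 208 208 208 208 203 173 129 129 130 133 136 136 142]
286 [208 208 208 209 209 209 208 197 188 222 223 223 220 211 209 208 209 208
 209 209 209 209 208 208 209 195 154 128 133 133 130 129]
288 [208 208 208 208 208 208 208 204 179 176 223 223 221 214 208 208 208 208
 209 209 208 209 208 209 208 202 168 121 126 132 132 130]
290 [208 208 208 209
[... 314 characters left out ...]
 209 209 209
 209 209 208 209 209 209 209 209 203 172 126 123 124 129]
196 [208 208 208 208 209 208 208 209 208 203 136 127  70  69  68  67]
198 [208 208 208 209 208 209 208 208 208 198 137 139 126  83  67  66]
200 [208 209 208 208 208 208 208 208 207 186 138 142 137  81  66  65]
202 [208 209 208 209 208 209 208 209 207 187 142 144 146  76  64  67]
207 [223 223 223 223 222 202 170 185 186 221 199 136 126  69  70  75]
210 [208 209 209 209 212 212 211 215 217 211 137 136 123  95 112 126]
213 [208 209 208 208 209 209 209 209 207 187 137 129  99 128 126 126]
216 [208 209 209 208 208 208 208 209 207 186 133  97 125 126 126 128]
219 [209 209 209 208 208 208 209 209 205 168 119 124 120 116 116 118]
```

From the edges, the upper half sits about 2.5 mm too far in +x and about 0.5 mm too far in −y. I correct this and lower onto the natch tips.

Call:
step_arm(
  commands=[0,0,0,-0.0025,0.0005,0,0.0,0,0,0,-0.0025,0.0005,0,0.0,0,0,0,-0.0025,0.0005,0,0.0,0,0,0,-0.0025,0.0005,-0.003,0.0,0,0,0,-0.0025,0.0005,-0.006,0.0,0,0,0,-0.0025,0.0005,-0.008,0.0,0,0,0,-0.0025,0.0005,-0.01,0.0,0,0,0,-0.0025,0.0005,-0.01,0.0,0,0,0,-0.0025,0.0005,-0.01,0.0],
)

```text
clock: 16.07
eef_pos: [0.4673, -0.0077, 0.0824]
eef_rot: [-0.0, 0.997, 0.072, -0.0]
wrist_force: [-0.3, -0.0, -2.9]
gripper_width: 0.682
grasp_force: 40.0
```

```bash
python3 - <<'E'
from fit import *
st=r.read_state();p=st['eef_pos'];print(st['clock'],p,st['eef_rot'],st['wrist_force'],st['wrist_torque'])
b=snap('side','s8.png');g=b.min(2)
print('up exp',proj('side',corners(p[0],p[1],.1437,p[2]-.0073,p[2]+.0327))[[0,1]])
for rr in(195,197,199,212,214,216): print(rr,g[rr,257:263],g[rr,294:300])
for c in(267,269,271,286,288,290): print(c,g[199:214,c])
E
```

```text
16.0667 [ 0.4673 -0.0077  0.0824] [-0.      0.9974  0.0723 -0.0002] [-0.2976 -0.0418 -2.9424] [0.0421 0.079  0.0327]
up exp [[203.1179 260.4032]
 [208.3605 297.8872]]
195 [100  97  98 129 208 208] [223 223 223 223 221 187]
197 [ 97  97 101 130 208 209] [218 217 218 219 211 137]
199 [ 99 101 103 133 208 208] [209 208 209 207 186 137]
212 [147 143 142 158 208 208] [209 209 208 197 137 134]
214 [139 139 140 159 209 209] [210 209 207 187 136 122]
216 [140 139 139 160 209 208] [208 209 207 187 134  96]
267 [208 209 209 208 208 213 220 215 208 208 208 209 209 209 208]
269 [208 208 209 208 208 196 183 218 208 208 209 208 209 208 209]
271 [208 208 208 208 208 199 194 220 212 209 209 209 209 209 208]
286 [209 208 209 208 209 209 209 203 205 220 212 209 209 209 209]
288 [209 209 208 209 209 209 209 209 213 219 215 209 209 209 209]
290 [209 208 208 208 209 208 208 209 213 220 218 209 209 209 209]
```

Natches are entering with no contact force and the edges now coincide. I continue down in small steps.

Call:
step_arm(
  commands=[0,0,0,0.0003,0,-0.001,0.0,0,0,0,0.0003,0,-0.002,0.0,0,0,0,0.0003,0,-0.003,0.0,0,0,0,0.0003,0,-0.004,0.0,0,0,0,0.0003,0,-0.004,0.0],
)

```text
clock: 16.53
eef_pos: [0.4679, -0.008, 0.0786]
eef_rot: [0.0, 0.997, 0.072, 0.0]
wrist_force: [0.6, -1.5, -2.7]
gripper_width: 0.681
grasp_force: 40.0
```

Call:
step_arm(
  commands=[0,0,0,0,-0.0003,-0.001,0.0,0,0,0,0,-0.0003,-0.002,0.0,0,0,0,0,-0.0003,-0.0025,0.0,0,0,0,0,-0.0003,-0.0025,0.0],
)

```text
clock: 16.87
eef_pos: [0.4678, -0.0081, 0.0761]
eef_rot: [0.0, 0.997, 0.072, 0.0]
wrist_force: [1.1, -2.4, -2.4]
gripper_width: 0.684
grasp_force: 40.0
```

Call:
step_arm(
  commands=[0,0,0,0.0002,-0.0005,-0.0005,0.0,0,0,0,0.0002,-0.0005,-0.001,0.0,0,0,0,0.0002,-0.0005,-0.001,0.0,0,0,0,0.0002,-0.0005,-0.001,0.0],
)

```text
clock: 17.2
eef_pos: [0.4678, -0.0083, 0.0752]
eef_rot: [-0.0, 0.997, 0.072, -0.0]
wrist_force: [-2.2, -0.6, 0.6]
gripper_width: 0.678
grasp_force: 40.0
```

Contact begins. I press a little more.

Call:
step_arm(
  commands=[0,0,0,-0.0003,0,-0.0005,0.0,0,0,0,-0.0003,0,-0.0005,0.0,0,0,0,-0.0003,0,-0.0005,0.0,0,0,0,-0.0003,0,-0.0005,0.0],
)

```text
clock: 17.53
eef_pos: [0.4678, -0.0083, 0.0752]
eef_rot: [0.0, 0.997, 0.072, 0.0]
wrist_force: [-2.4, -1.1, 8.4]
gripper_width: 0.68
grasp_force: 40.0
```

Call:
step_arm(
  commands=[0,0,0,0,0,-0.0003,0.0,0,0,0,0,0,-0.0003,0.0,0,0,0,0,0,-0.0003,0.0,0,0,0,0,0,-0.0003,0.0,0,0,0,0,0,-0.0003,0.0,0,0,0,0,0,-0.0003,0.0],
)

```text
clock: 18.03
eef_pos: [0.4679, -0.0083, 0.0752]
eef_rot: [0.0, 0.997, 0.072, 0.0]
wrist_force: [-4.3, -0.8, 11.3]
gripper_width: 0.683
grasp_force: 40.0
```

```bash
python3 - <<'E'
from h import *
b=snap('side','s9.png');st=r.read_state();print(st['eef_pos'],st['wrist_force'],st['wrist_torque'])
cv2.imwrite('pics/c9.png',cv2.resize(b[163:227,245:325,::-1],(750,600),interpolation=cv2.INTER_CUBIC))
E
```

```text
[ 0.46783291 -0.00833736  0.07521051] [-4.15712368 -0.21150661 10.43331298] [0.09426025 0.93734005 0.01938636]
```

View pics/c9.png

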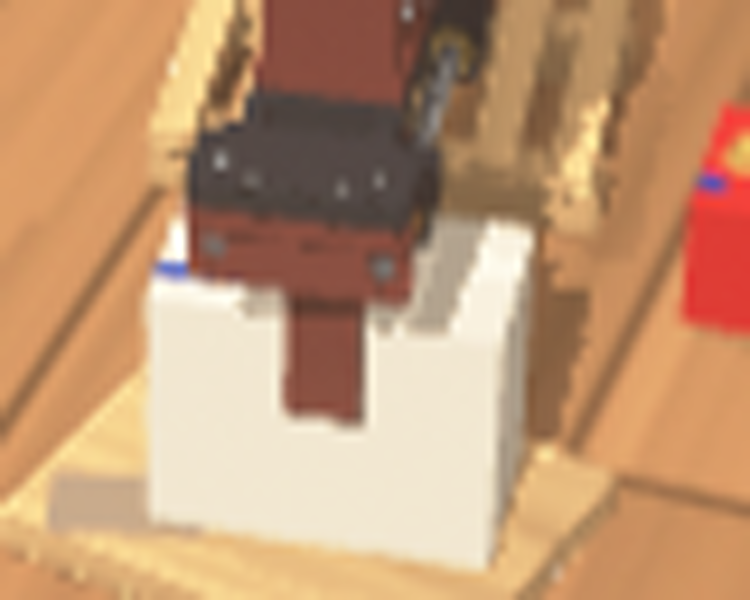

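The side view shows the two halves as one seamless block with the blue marks at the same end and the lower half flat. The halves are pressed together with about 14 N. I hand in.

```bash
python3 -c "
from workcell import r
print(r.close_job())"
```

```text
the job is handed in; nothing more can be done
None
```

I handed the job in with the pin standing home in the bore, the upper half closed over it on the natches (blue marks at the same end) and the gripper holding it down with about 14 N; no verdict came back.

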